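# Press an engraving carrier under its drag spring

## Robot

A 7-joint arm with a two-finger parallel gripper is mounted at the origin on the work surface. World frame = base frame: x ahead of the robot, y to its left, z up, the work surface at z = 0. Lengths are in m, angles in rad, forces in N, time in s.
With the tool pointing down it reaches from about 0.425 to 0.95 m from the base axis. Payload 4.7 kg.
Tool frame: the origin (TCP) lies between the finger pads; the fingertips stand 25 mm ahead of it and the grasp point (between the pads) lies 6 mm ahead of it; z points along the fingers, y is the line along which they close (so a half turn about z gives the same grasp; the last joint's range is limited). The gripper opens to 85 mm and grips with 20 to 120 N. Pads are 22 mm wide; open, the fingers measure 114 mm over their backs; the gripper's body (76 mm by 85 mm) begins 54 mm behind the grasp point. The pads swing forward as they close: fully open they stand 13 mm farther back than shut.
Start: joints at [-1.161, 0.469, -0.049, 1.532, 0.024, 1.141, -0.082], TCP at [0.287, 0.611, 0.256] pointing down, gripper open.
Joint ranges: [-2.59, 2.59], [-0.33, 1.99], [-1.39, 1.29], [0.1, 2.45], [-1.04, 4.18], [0.21, 1.99], [-2.66, 2.66]. Speed limits (rad/s): [2.57, 2.57, 3.14, 3.14, 3.14, 3.14, 3.14].

## Interface

Orientations are given as a 3x3 rotation matrix whose columns are the frame's x, y, z axes.
In Python, from rig import * gives the robot as it stands. Calls block until the motion is done:
- movep(position, orientation): joint-space move of the TCP to a pose.
- move_l(position, attitude=None, feed=0.15, until_force=None): straight line of the TCP; attitude=None keeps the orientation; feed is the mean speed in m/s. With until_force (N) it stops when the force on the tool has changed by that much, and returns True; else False.
- move_joints(angles): joint-space move.
- command_gripper(opening, newtons=None): finger opening in m; newtons is the grip in N (None keeps the last); returns when the fingers have stopped.
- sleep(seconds).
- inverse_kinematics(position, orientation): joint angles nearest the present ones, or None.
- sense(): the state.
- camera(name): name is "scene" or "top" or "wrist"; returns (picture, depth): 420x560x3 uint8, red, green, blue; 420x560 float32, m along the optical axis (not along the pixel's ray), 0 where there is no reading.
- camera_params(name): a dict with "K" (3x3 intrinsics, pixels), "position" and "rotation" of the camera in the world; the wrist camera has in their place "tool_from_camera" (4x4, takes a point from camera to tool coordinates, whose origin is the TCP and whose axes are the flange's). Camera axes: x right, y down, z forward; pixel columns grow to the right and rows downward; lengths in m; the calibration is good to about 2 mm. The wrist camera is an equidistant fisheye: a pixel r from the principal point sees the ray r / f radians off the axis. A picture is of the moment at which its call begins: read the wrist's pose just before it. camera_params takes no time and is no camera call.
A pose or a line that the arm cannot do raises Unreachable and nothing moves.
- finish_job(): hands the job in; it is judged then, once.
The state is a dict: "time_s": time; "joint_pos": joint angles; "qd": joint speeds; "joint_efforts": joint torques, N m; "position": TCP position; "tcp_rot": TCP orientation; "wrist_force": force on the tool from outside, world axes, zero at the start; "ft_torque": the same for the moment, N m; "finger_gap": finger opening in m; "gripper_force": force on a finger pad.
Only numpy, scipy, OpenCV 4.12 (cv2) and the standard library are available. Lean on these libraries where they do the work, as an engineer would, in place of code of your own. Each camera call takes 0.05 s, during which the arm holds its last target. There are 200 camera calls.

## Task

On the coppersmith's bench, the wooden carrier with the copper disc lies on the sprung bed of its work holder, a little too high to pass the cross bar. With shut fingertips press its cork pad down firmly and, keeping it pressed, push it along the channel under the bar and the brass leaf spring until its nose is fully home against the red end stop; then let go, so that it stays clamped there. Do not pick the carrier up, and leave the hammer, bowl, jar and weight where they are.

Things in the scene. Friction and masses are not known exactly. Their poses are not given: they have to be found in the camera images.
- holder: Fixed work holder: board 290 x 136 x 15 mm, channel along its x. Origin on the bench below the carrier's home centre; +x is the sliding direction, z up. Board x -185 to 105. Dark steel side rails 87 mm apart, tops 38 mm high, x -178 to 97. Steel cross bar x 32 to 44, underside 37 mm high, top 49; end posts 55. Red end stop x 80 to 94, top 46. Channel floor is the sprung bed, top 30 mm high when up.
- carrier: Loose wooden slab 160 (x) x 84 x 12 mm, about 0.3 kg, on the bed, +x end (nose) towards the bar; origin at centre of underside, axes as the holder's. It starts 56 to 98 mm short of home (holder x = 0), its top 42 mm above the bench, 5 mm too high for the bar. A blue rib (x -36 to -28, 76 mm wide, 10 mm high) stands on top; fingertips behind it push on it. Copper disc ahead of it is flush.
- carrier_pad (a point): Centre of the flat cork pad on the carrier's top, where to press: 58 mm behind the carrier's centre, 22 mm behind the rear face of the blue rib. The pad spans carrier x -79 to -37 mm, y -40 to 40 mm, and is flush with the top (12 mm above the underside).
- carrier_nose (a point): Middle of the lower edge of the carrier's nose (its +x end), 80 mm ahead of the carrier's centre, on the underside.
- stop_face (a point): Middle of the face of the red end stop that the nose comes up against, 30 mm above the bench; axes as the holder's.
- bar_lip (a point): Middle of the lower edge of the cross bar on the side where the carrier enters (holder x = 32 mm, 37 mm above the bench); axes as the holder's.
- bed (a joint): How far the sprung bed is pressed down, m: 0 up, 0.010 at its lower stop. It moves straight down and stays level. About 6 N starts it, about 16 N brings it to the stop (1 N per mm). The carrier clears the bar from 0.005 on; about 0.008 is good. With the carrier home and let go, the bar holds the bed down at about 0.005.
- leaf (a joint): Angle of the brass leaf spring (44 mm wide), rad: 0 free, growing as its tip lifts. Hinged on the bar's far side 45 mm above the bench, it slopes down and forward to a tip about 30 mm high at holder x = 71 mm. The nose lifts it in passing; it presses down with up to about 6 N and drags. With the carrier home and let go it stands at about 0.2 to 0.35.
- hammer: Bystander: hand hammer, 240 mm long, lying beside the holder on its +y side; x along the handle towards the head. Not to be disturbed.
- bowl: Bystander: open copper bowl, 84 mm across, 45 mm high, origin at the centre of its underside.
- jar: Bystander: amber jar with brass cap, 56 mm across, 75 mm high, origin at the centre of its underside.
- weight: Bystander: dark steel weight, a cylinder 50 mm across, 35 mm high, origin at the centre of its underside.
Things that resemble listed ones, but are neither listed nor needed, are in the scene too. What is shaped like the carrier but purple is not meant.

How it is judged:
On the way, in this order (a step that is already met when the one before it is completed fails the run):
1. the carrier is pressed down on its sprung bed far enough to pass under the bar (value of joint bed above 0.0045 m and contact force between the fingers and carrier above 2 N), for 0.1 s.
2. pressed down by the fingers, the carrier's nose passes under the bar and lifts the leaf spring (value of joint leaf above 0.03 rad and x of carrier_nose in the frame of bar_lip above 0.015 m and contact force between the fingers and carrier above 2 N), for 0.1 s.
At the end, for the whole second after the job is handed in: The carrier's nose is within 4 mm of the red end stop, straight in the channel (0.06 rad) and level, at rest and clamped under the bar: the bed held down more than 3 mm, the leaf spring lifted more than 0.1 rad by the carrier (x of carrier_nose in the frame of stop_face between -0.004 and 0.003 m and angle between the x axis of carrier and the x axis of holder, either way round below 0.06 rad and value of joint leaf above 0.1 rad and value of joint bed above 0.003 m and z of carrier in the frame of holder below 0.0285 m and angle between carrier's own z axis and vertical below 0.06 rad and linear speed of carrier below 0.02 m/s); the robot touches nothing.
It fails at once if the carrier is lifted off its sprung bed or tipped up, instead of only being pressed and pushed (z of carrier in the frame of holder above 0.037 m or angle between carrier's own z axis and vertical above 0.15 rad).
It fails at once if the hammer is moved more than 20 mm or knocked over (distance of hammer from where it was at the start of the episode above 0.02 m).
It fails at once if the copper bowl is moved more than 20 mm or knocked over (distance of bowl from where it was at the start of the episode above 0.02 m or angle between bowl's own z axis and vertical above 0.5 rad).
It fails at once if the amber jar is moved more than 20 mm or knocked over (distance of jar from where it was at the start of the episode above 0.02 m or angle between jar's own z axis and vertical above 0.5 rad).
It fails at once if the steel weight is moved more than 20 mm or knocked over (distance of weight from where it was at the start of the episode above 0.02 m or angle between weight's own z axis and vertical above 0.5 rad).
It also fails if it takes over 38 s, if anything falls off the work surface, if the arm or the gripper's body presses on something with over 40 N, if the wrist force passes 120 N, or if a joint passes its speed limit or range.

## Working session

There is one attempt and no reset: what is moved stays moved. The work goes in short steps, each a Python script; the robot and the scene stay as the last script left them, time stands still between calls to the robot, and variables do not carry over. Pictures are saved under pics/ and viewed, at most 10 in all, crops included, and the job is handed in when it is done.

```bash
mkdir -p pics; ls
python3 - <<'E'
from rig import *
import cv2,numpy as np
for n in ("top","scene"):
    p,d=camera(n); cv2.imwrite(f"pics/{n}0.png",p[:,:,::-1]); np.savez(f"{n}0.npz",p=p,d=d)
    c=camera_params(n); print(n,{k:np.round(v,3).tolist() for k,v in c.items() if not isinstance(v,str)})
print(sense()["time_s"])
E
```

```text
pics
top {'K': [[453.702, 0.0, 274.524], [0.0, 453.702, 215.783], [0.0, 0.0, 1.0]], 'position': [0.457, 0.041, 0.915], 'rotation': [[0.007, -0.996, 0.084], [-1.0, -0.009, -0.021], [0.022, -0.084, -0.996]]}
scene {'K': [[538.973, 0.0, 277.168], [0.0, 538.973, 211.24], [0.0, 0.0, 1.0]], 'position': [0.836, -0.496, 0.893], 'rotation': [[0.862, 0.406, -0.302], [0.506, -0.689, 0.519], [0.003, -0.6, -0.8]]}
0.1
```

View pics/top0.png

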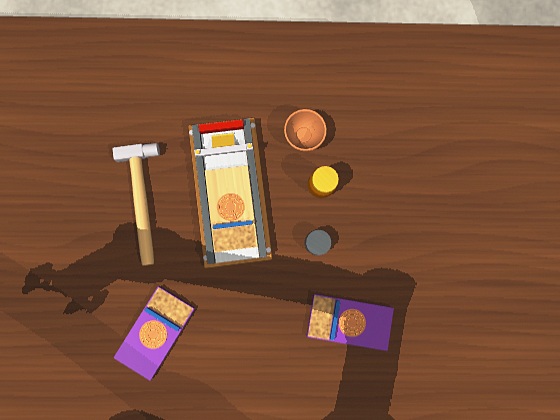

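View pics/scene0.png

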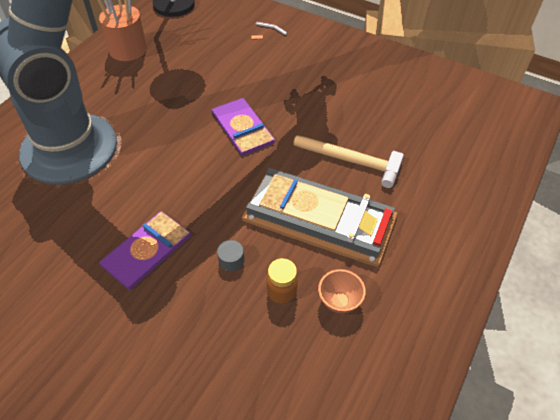

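The top view shows three carrier-like things:
- A wooden one in the holder, with its pad at (235,238), rib at (233,225) and red stop at (221,127).
- Two purple ones, at (153,333) and (350,322).

The wooden one fits, since it lies in the channel with its nose towards the bar. I'll measure it and confirm it in a crop.

```bash
cat > h.py <<'E'
import numpy as np,cv2
from rig import *
def ray(n,uv,z):
    c=camera_params(n);K=np.array(c["K"]);R=np.array(c["rotation"]);o=np.array(c["position"])
    uv=np.atleast_2d(uv).astype(float)
    d=np.c_[(uv-K[:2,2])/K[0,0],np.ones(len(uv))]@R.T
    return o+d*((z-o[2])/d[:,2])[:,None]
def blob(mask,near):
    n,l,s,c=cv2.connectedComponentsWithStats(mask.astype(np.uint8))
    i=min((i for i in range(1,n) if s[i,4]>25),key=lambda i:np.hypot(*(c[i]-near)))
    v,u=np.nonzero(l==i); return np.c_[u,v]
def fit(P):
    m=cv2.minAreaRect((P[:,:2]*1000).astype(np.float32)); return np.round(m[0],1),np.round(m[1],1),round(m[2],1)
E
python3 - <<'E'
from h import *
for n,nr,ns in (("top",(233,225),(221,127)),("scene",(289,193),(383,226))):
    p=np.load(n+"0.npz")["p"]; h=cv2.cvtColor(p,cv2.COLOR_RGB2HSV)
    H,S,V=h[...,0],h[...,1],h[...,2]
    rib=blob((H>95)&(H<122)&(S>130),nr); red=blob(((H<5)|(H>174))&(S>200)&(V>100),ns)
    a,b=ray(n,rib,.052),ray(n,red,.046)
    print(n,len(rib),len(red),rib.mean(0),red.mean(0)); print(" rib",a.mean(0),fit(a)); print(" red",b.mean(0),fit(b))
    dd=b.mean(0)-a.mean(0); print(" dist",np.hypot(*dd[:2]),"yaw",np.degrees(np.arctan2(dd[1],dd[0])))
    if n=="top":
        im=p[105:280,170:350,::-1].copy(); cv2.imwrite("pics/crop.png",cv2.resize(im,None,fx=3.4,fy=3.4,interpolation=cv2.INTER_CUBIC))
E
```

```text
top 147 348 [231.48979592 224.29251701] [220.42528736 125.64367816]
 rib [0.51298898 0.10433537 0.052     ] (array([513.2, 103.4]), array([ 7.3, 73.2]), 7.6)
 red [0.7059507  0.12916868 0.046     ] (array([705.9, 128.9]), array([16.5, 85.6]), 7.8)
 dist 0.19455312086924792 yaw 7.333400989067912Traceback (most recent call last):
  File "<stdin>", line 5, in <module>
  File "h.py", line 10, in blob
    i=min((i for i in range(1,n) if s[i,4]>25),key=lambda i:np.hypot(*(c[i]-near)))
ValueError: min() iterable argument is empty
```

View pics/crop.png

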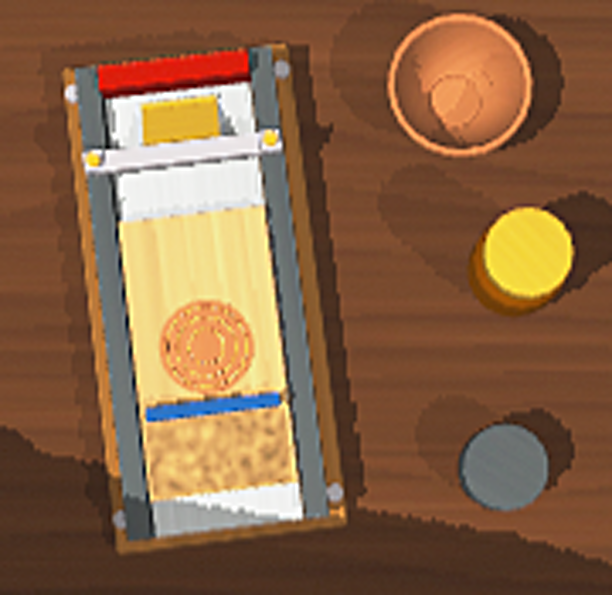

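The crop confirms it: a wooden carrier between the rails with copper disc, blue rib and cork pad, short of the bar, and nothing purple. I'll shut the fingers, move above the pad and check from close by.

```bash
cat >> h.py <<'E'
yaw=np.radians(7.6); u=np.array([np.cos(yaw),np.sin(yaw),0]); v=np.array([-u[1],u[0],0])
rib=np.array([.5135,.1036,0]); red=np.array([.7065,.129,0])
E
python3 - <<'E'
from h import *
print(np.round(sense()["tcp_rot"],2).tolist())
T=np.array(sense()["tcp_rot"]); s=1 if T[:,0]@u>0 else -1
R=np.c_[s*u,-s*v,[0,0,-1]]
P=rib-0.020*u+[0,0,.13]
command_gripper(0.0,40)
movep(P,R); 
s=sense(); print(s["time_s"],np.round(s["position"],4),np.round(s["joint_pos"],2),s["finger_gap"],s["wrist_force"],P)
tp=np.array(s["position"]);tr=np.array(s["tcp_rot"])
p,d=camera("wrist"); cv2.imwrite("pics/w1.png",p[:,:,::-1])
c=camera_params("wrist"); K=np.array(c["K"]);M=np.array(c["tool_from_camera"])
h=cv2.cvtColor(p,cv2.COLOR_RGB2HSV);H,S,V=cv2.split(h)
def cast(px,z):
    q=(px-K[:2,2])/K[0,0]; r=np.linalg.norm(q,axis=1)+1e-9
    dr=np.c_[q*(np.sin(r)/r)[:,None],np.cos(r)]@(tr@M[:3,:3]).T; o=tp+tr@M[:3,3]
    return o+dr*((z-o[2])/dr[:,2])[:,None]
def proj_near(w,z):
    x=M[:3,:3].T@(tr.T@(w-tp)-M[:3,3]); t=np.arctan2(np.hypot(*x[:2]),x[2]); return K[:2,2]+K[0,0]*t*x[:2]/np.hypot(*x[:2])
for nm,w,z,m in (("rib",rib+[0,0,.052],.052,(H>95)&(H<122)&(S>130)),("red",red+[0,0,.046],.046,((H<5)|(H>174))&(S>180)&(V>80))):
    g=proj_near(w,z); print(nm,"guess",g)
    try: b=blob(m,g); print(b.mean(0),len(b),fit(cast(b,z)))
    except Exception as e: print(e)
E
```

```text
[[-0.91, 0.42, -0.0], [0.42, 0.91, -0.0], [-0.0, -0.0, -1.0]]
2.9 [0.494  0.102  0.1302] [-0.36  0.35  0.09  2.06 -0.05  0.73  1.46] -0.0003798632579707589 [-0.33661964  1.06247479 -0.14580977] [0.49367569 0.10095487 0.13      ]
rib guess [281.68599086 261.93113263]
[280.30497051 257.38247683] 1187 (array([510.9, 102.7]), array([ 9.8, 73.2]), 7.0)
red guess [281.3163402  422.58423003]
min() iterable argument is empty
```

View pics/w1.png

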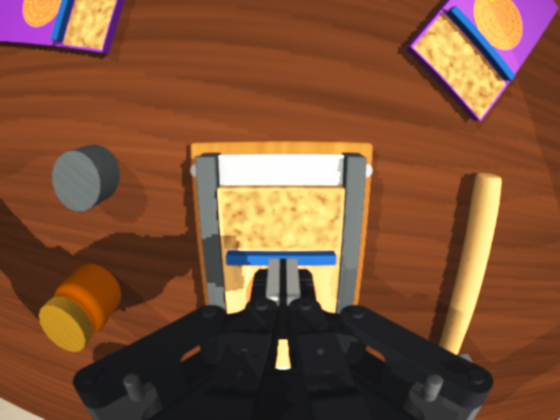

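The wrist view shows the rib at (281,258), the pad behind it at (285,218) and the channel straight. It agrees with the top view to about 2 mm, so I'll press down now.

Run:
```python
from h import *
R=np.array(sense()["tcp_rot"]); s=1 if R[:,0]@u>0 else -1
R=np.c_[s*u,-s*v,[0,0,-1]]
P=rib-0.0215*u
move_l(P+[0,0,.080],R,feed=.1)
f0=np.array(sense()["wrist_force"])
print(move_l(P+[0,0,.055],R,feed=.02,until_force=3))
s=sense(); z0=s["position"][2]; print(s["time_s"],np.round(s["position"],4),np.round(np.array(s["wrist_force"])-f0,2))
for z in (.064,.062,.060,.059):
    move_l(P+[0,0,z],R,feed=.02); sleep(.15)
    s=sense(); f=np.array(s["wrist_force"])-f0; print(z,np.round(s["position"],4),np.round(f,2))
    if f[2]>14: break
print(s["time_s"])
p,d=camera("scene"); cv2.imwrite("pics/s1.png",cv2.resize(p[150:280,200:420,::-1],None,fx=3.5,fy=3.5,interpolation=cv2.INTER_CUBIC))
np.save("f0.npy",f0)
```

```text
True
4.3417 [0.4922 0.1008 0.0666] [0.57 0.03 5.35]
0.064 [0.4922 0.1008 0.0646] [-1.66  0.22  7.32]
0.062 [0.4922 0.1007 0.0628] [-2.45 -0.35  9.24]
0.06 [0.4922 0.1008 0.0609] [-2.37 -0.66 11.  ]
0.059 [0.4922 0.1008 0.0601] [-2.9  -0.83 11.75]
5.9667
```

View pics/s1.png

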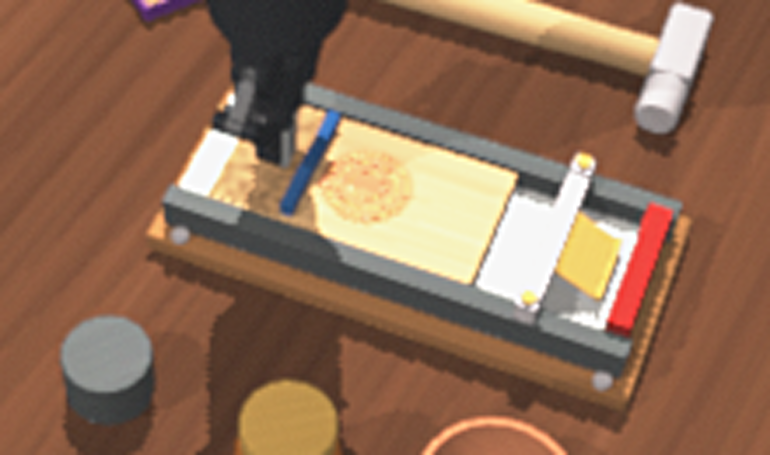

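The picture shows the shut fingertips on the cork just behind the rib (crop 275,150) with the carrier down in the channel. Contact was at z 0.0666 and the force is now 11.8 N. I'll press about 2 mm deeper and push.

Run:
```python
from h import *
f0=np.load("f0.npy")
R=np.array(sense()["tcp_rot"]); s=1 if R[:,0]@u>0 else -1
R=np.c_[s*u,-s*v,[0,0,-1]]
P=rib-0.0215*u; z=.0565
def rep(t):
    s=sense(); f=np.array(s["wrist_force"])-f0; q=np.array(s["position"])-P
    print(t,round(s["time_s"],2),"along %.1f side %.1f z %.1f"%(q@u*1e3,q@v*1e3,q[2]*1e3),"f %.1f %.1f %.1f"%(f@u,f@v,f[2])); return f
move_l(P+[0,0,z],R,feed=.02); sleep(.2); rep("press")
for a in list(range(10,71,10))+[95]:
    hit=move_l(P+a*1e-3*u+[0,0,z],R,feed=.03,until_force=22); rep((a,hit))
    if hit: break
```

```text
press 6.49 along -0.0 side -0.0 z 57.8 f -3.7 0.0 13.3
(10, False) 6.97 along 5.0 side -0.1 z 56.9 f -11.8 -0.4 20.9
(20, False) 7.46 along 16.1 side -0.1 z 57.0 f -10.1 0.4 16.8
(30, False) 7.94 along 26.3 side -0.0 z 57.0 f -9.2 -0.4 15.5
(40, False) 8.43 along 36.5 side -0.0 z 57.0 f -9.3 0.0 15.0
(50, False) 8.91 along 46.6 side -0.0 z 57.0 f -8.0 -0.7 14.8
(60, False) 9.39 along 56.8 side -0.0 z 57.1 f -8.6 -0.1 15.4
(70, False) 9.88 along 67.2 side 0.0 z 57.1 f -7.8 -0.0 12.2
(95, True) 10.62 along 84.9 side 0.1 z 57.6 f -2.8 0.4 8.9
```

Run:
```python
from h import *
f0=np.load("f0.npy"); sleep(.2)
s=sense(); f=np.array(s["wrist_force"])-f0; q=np.array(s["position"])-(rib-.0215*u); print(s["time_s"],q@u,q@v,q[2],f@u,f@v,f[2])
p,d=camera("scene"); cv2.imwrite("pics/s2.png",cv2.resize(p[150:280,200:420,::-1],None,fx=3.5,fy=3.5,interpolation=cv2.INTER_CUBIC))
```

```text
10.8167 0.08489770867490753 2.794807416654584e-05 0.05778891551672996 -3.19321341937498 -0.087846183732739 8.639161112135856
```

View pics/s2.png

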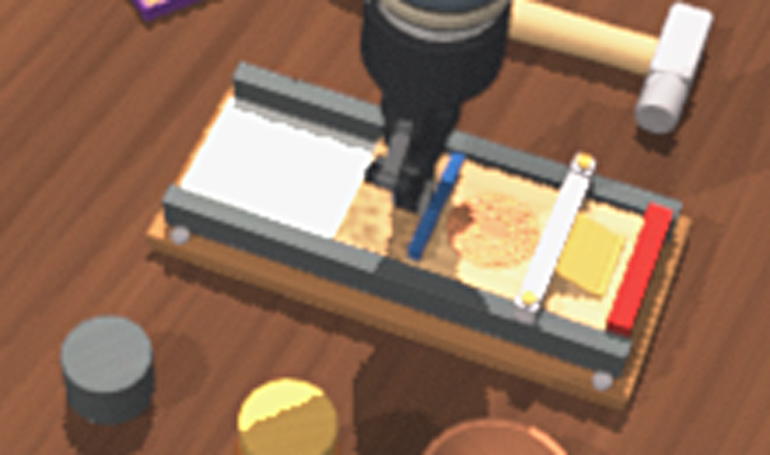

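The nose looks home against the red stop (crop 640,265), with the bar over the carrier and the leaf lying on it. I'll give it one more firm push to seat it, then lift straight off.

Run:
```python
from h import *
f0=np.load("f0.npy")
R=np.array(sense()["tcp_rot"]); s=1 if R[:,0]@u>0 else -1
R=np.c_[s*u,-s*v,[0,0,-1]]; B=rib-.0215*u
def rep(t):
    s=sense(); f=np.array(s["wrist_force"])-f0; q=np.array(s["position"])-B
    print(t,round(s["time_s"],2),"along %.1f z %.1f"%(q@u*1e3,q[2]*1e3),"f %.1f %.1f %.1f"%(f@u,f@v,f[2]))
print(move_l(B+.093*u+[0,0,.0565],R,feed=.015,until_force=15)); rep("seat")
q=np.array(sense()["position"]); a=(q-B)@u
move_l(B+a*u+[0,0,.075],R,feed=.02); rep("up")
move_l(B+a*u+[0,0,.16],R,feed=.1)
movep(B-.05*u+[0,0,.22],R); sleep(.3); rep("away")
for n,c in (("scene",(150,280,200,420)),("top",(110,280,170,350))):
    p,d=camera(n); np.savez(n+"1.npz",p=p,d=d)
    if n=="scene": cv2.imwrite("pics/s3.png",cv2.resize(p[150:280,200:420,::-1],None,fx=3.5,fy=3.5,interpolation=cv2.INTER_CUBIC))
    else:
        H,S,V=cv2.split(cv2.cvtColor(p,cv2.COLOR_RGB2HSV))
        try:
            b=ray(n,blob((H>95)&(H<122)&(S>130),(225,183)),.047); print("rib",fit(b),"stop-rib",(red-b.mean(0))[:2]@u[:2])
        except Exception as e: print(e)
```

```text
True
seat 11.28 along 84.9 z 57.7 f -1.8 0.0 8.9
up 12.33 along 84.8 z 74.9 f 1.2 0.8 -1.8
away 14.28 along -49.4 z 219.4 f 1.2 0.1 -0.5
rib (array([588.8, 112.7]), array([ 7.3, 73.9]), 7.5) stop-rib 0.11879022033621459
```

View pics/s3.png

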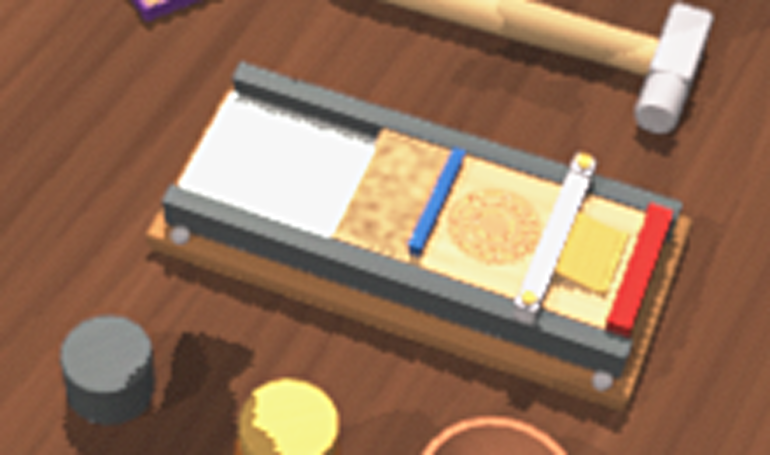

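The carrier is home against the red stop, clamped under the bar, with the leaf lifted. The stop-to-rib distance measures 118.8 mm against a nominal 119 mm, and both pushes stopped at the same point.

```bash
python3 -c "
from rig import *
print(finish_job())"
```

```text
the job is handed in; nothing more can be done
None
```

I pressed the carrier down, pushed it under the bar and leaf spring to the red stop and let go; it stayed clamped there within about 1 mm of home. The job was handed in after about 14 s of robot time, with no verdict returned.

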